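# Find the drip grate that rocks and seat it

### The arm

A 7-joint arm with a two-finger parallel gripper is mounted at the origin on a cart in front of the work surface, level with it; the furniture and walls round the work are solid. World frame = base frame: x ahead of the robot, y to its left, z up, the work surface at z = 0. Lengths are in m, angles in rad, forces in N, time in s.
With the tool pointing down it reaches from about 0.4 to 0.875 m from the base axis. Payload 19.3 kg.
Tool frame: the origin (TCP) lies at the very end of the fingers, on their centre line; the grasp point (between the pads) lies bot.pinch_z behind it (bot.pinch_z is the distance from the TCP to the grasp point, in m); z points along the fingers, y is the line along which they close (so a half turn about z gives the same grasp; the last joint's range is limited). The gripper opens to 85 mm and grips with 20 to 120 N. Pads are 22 mm wide; open, the fingers measure 114 mm over their backs; the gripper's body (76 mm by 85 mm) begins 54 mm behind the grasp point. The pads swing forward as they close: fully open they stand 13 mm farther back than shut.
Start: joints at [1.267, 0.521, -0.036, 1.599, 0.021, 1.021, -0.113], TCP at [0.145, -0.608, 0.231] pointing down, gripper open.
Joint ranges: [-2.91, 2.91], [-0.3, 2.13], [-1.5, 1.42], [0.17, 2.43], [-1.26, 4.41], [0.16, 1.93], [-2.52, 2.52]. Speed limits (rad/s): [1.89, 1.89, 2.39, 2.39, 3.01, 3.01, 3.01].

### API

Orientations are given as [roll, pitch, yaw] about the fixed x, y, z axes, in that order (R = Rz(yaw) Ry(pitch) Rx(roll)).
In Python, from workcell import bot, grab_frame, ticket gives the robot as it stands.
- The arm moves only by the tool arm_command, never from a script. Its argument "commands" is a list of rows, each a list of 3 entries, a list of its own where there are three numbers: the shift along the world's x, y, z in mm, then the turn about the world's z in rad, then the gripper command: -1 is fully open, 1 is shut, values between are in proportion. In form: [[[tx, ty, tz], roll, fingers], ...]. A call has 1 to 20 rows; each row shifts and turns the commanded pose from where the row before left it; what a row does not reach is not made up. A row lasts 1/10 s, in which the tool goes at most 50 mm and 8.59 degrees, less where a joint would pass 70% of its speed; a pose out of reach is approached as far as the arm can. A call with a gripper value outside its range is refused whole. The fingers move at their own pace and stop on an object; "newtons" is the grip in N (left out, the last holds). Time passes only in rows, so rows that do not move let the fingers close. It gives the time, the measured TCP pose, the force, the opening and the grip force at its end, in the units of the state.
- bot.observe(): the state, without advancing time (a new reading comes with each control period).
- grab_frame(name): name is "side" or "top" or "wrist"; returns a dict with "image" (420x560x3 uint8, red, green, blue), "vertical_fov" (degrees; the focal length in pixels is half the picture's height over the tangent of half this angle, whatever the lens; pixels are square), "cx", "cy" (the principal point, pixels), "R" (3x3) and "t" (3): a world point X has camera coordinates R X + t. Camera axes: x right, y down, z forward; pixel columns grow to the right and rows downward; lengths in m; the calibration is good to about 2 mm. A picture is of the moment at which its call begins. There is no depth.
- ticket.job_done(): hands the job in; it is judged then, once.
The state is a dict: "clock": time; "qpos": joint angles; "qd": joint speeds; "joint_efforts": joint torques, N m; "position": TCP position; "tool_rot": TCP orientation; "force": force on the tool from outside, world axes, zero at the start; "moment": the same for the moment, N m; "grip_width": finger opening in m; "finger_force": force on a finger pad.
Only numpy, scipy, OpenCV 4.12 (cv2) and the standard library are available. Lean on these libraries where they do the work, as an engineer would, in place of code of your own. Each camera call takes 0.05 s, during which the arm holds its last target. There are 200 camera calls.

### The job

One of the three drip grates in the counter drip rail has jumped out of its seat, and a full cup set on it would rock and spill. Working from left to right, press firmly down with the fingertips on each grate in turn to find the one that rocks, then nudge it square and press it until it drops fully into its opening and all three grates lie flat and flush with the rail. Only touch and push: do not lift a grate out, and leave the mug, the jug and the shot glass round the rail where they stand.

Things in the scene. Friction and masses are not known exactly. Their poses are not given: they have to be found in the camera images.
- drip_rail: Counter drip rail, fixed: a low stainless pan 169 mm (x) x 307 mm (y) x 34 mm high with three equal openings in a row along y, 99 mm apart centre to centre, parted and edged by a flat rim 10 mm wide, 34 mm above the worktop. Origin: centre of its underside, on the worktop; z up, x away from the robot, y towards the left opening.
- opening_left (a point): Centre of the left (+y) opening at rim height, 34 mm above the worktop. Each opening is 149 mm (x) x 89 mm (y); a step 4 mm below the rim runs round inside it and carries the grate, which has about 4 mm of play each way along x and 2.5 mm along y.
- opening_middle (a point): The same for the middle opening. The rocking grate, in any opening, is turned 0.06 to 0.075 rad counter-clockwise from above, so its far left (+x +y) and near right (-x -y) corners stand 1.5 to 3.5 mm over the rim, 4 mm too high. It see-saws about the diagonal through them: of the other two corners one is down, the other about 8 mm up; pressing swaps them.
- opening_right (a point): The same for the right (-y) opening. To seat the rocking grate, push each corner that is up on the rim along the rail's y towards the inside of its opening until it slips off the rim and drops. There its edge stands free, 34 to 38 mm above the worktop, for a fingertip to push on. Then press it down.
- grate_1: One of three identical stainless drip grates of slats, 140 x 84 x 4 mm, 0.3 kg, loose, told apart only by where it lies (numbers say nothing of position). Origin: centre of its underside; x along the 140 mm side (as the rail's x), z up. Seated: underside 30 mm, top 34 mm above the worktop. No finger fits its slots.
- grate_2: One of three identical stainless drip grates of slats, 140 x 84 x 4 mm, 0.3 kg, loose, told apart only by where it lies (numbers say nothing of position). Origin: centre of its underside; x along the 140 mm side (as the rail's x), z up. Seated: underside 30 mm, top 34 mm above the worktop. Pressing straight down does not seat one that rocks, and it may trip a light force stop half-way.
- grate_3: One of three identical stainless drip grates of slats, 140 x 84 x 4 mm, 0.3 kg, loose, told apart only by where it lies (numbers say nothing of position). Origin: centre of its underside; x along the 140 mm side (as the rail's x), z up. Seated: underside 30 mm, top 34 mm above the worktop. A rocking one slides under 1 to 3 N.
- mug: Bystander, to be left standing: a small dark two-tone mug, 60 x 84 x 53 mm, left of the rail. Origin: centre of its underside. Mass 131 g.
- jug: Bystander, to be left standing: a small white milk jug, 67 x 103 x 85 mm, behind the rail. Origin: centre of its underside. Mass 160 g.
- shot_glass: Bystander, to be left standing: an empty clear shot glass, 47 mm across, 63 mm high, right of the rail. Origin: centre of its underside. Mass 110 g.
Mind the look-alikes: they are no part of the job. What is shaped like the grate_1 but red is not meant.

How it is judged:
On the way, in this order (a step that is already met when the one before it is completed fails the run):
1. the grate in the left opening is pressed with the fingers (over 2 N) (((horizontal distance between grate_1 and opening_left below 0.03 m and contact force between the fingers and grate_1 above 2 N) or (horizontal distance between grate_2 and opening_left below 0.03 m and contact force between the fingers and grate_2 above 2 N) or (horizontal distance between grate_3 and opening_left below 0.03 m and contact force between the fingers and grate_3 above 2 N))), for 0.1 s.
2. the grate in the middle opening is pressed with the fingers (over 2 N) (((horizontal distance between grate_1 and opening_middle below 0.03 m and contact force between the fingers and grate_1 above 2 N) or (horizontal distance between grate_2 and opening_middle below 0.03 m and contact force between the fingers and grate_2 above 2 N) or (horizontal distance between grate_3 and opening_middle below 0.03 m and contact force between the fingers and grate_3 above 2 N))), for 0.1 s.
3. the grate in the right opening is pressed with the fingers (over 2 N) (((horizontal distance between grate_1 and opening_right below 0.03 m and contact force between the fingers and grate_1 above 2 N) or (horizontal distance between grate_2 and opening_right below 0.03 m and contact force between the fingers and grate_2 above 2 N) or (horizontal distance between grate_3 and opening_right below 0.03 m and contact force between the fingers and grate_3 above 2 N))), for 0.1 s.
At the end, for the whole second after the job is handed in: All three grates lie at rest in their openings: the centre of each underside no more than 1.5 mm above the step (31.5 mm above the worktop), tilted less than 0.025 rad (z of each of grate_1, grate_2, grate_3 in the frame of drip_rail below 0.0315 m and angle between each of grate_1, grate_2, grate_3's own z axis and vertical below 0.025 rad and linear speed of each of grate_1, grate_2, grate_3 below 0.01 m/s); the robot touches nothing.
It fails at once if a grate is lifted out (its centre more than 16 mm above its seat) (z of any of grate_1, grate_2, grate_3 in the frame of drip_rail above 0.046 m).
It fails at once if the mug, the jug or the shot glass is moved more than 3 cm or tipped over ((distance of mug from where it was at the start of the episode above 0.03 m or angle between mug's own z axis and vertical above 0.5 rad) or (distance of jug from where it was at the start of the episode above 0.03 m or angle between jug's own z axis and vertical above 0.5 rad) or (distance of shot_glass from where it was at the start of the episode above 0.03 m or angle between shot_glass's own z axis and vertical above 0.5 rad)).
It also fails if it takes over 64 s, if anything falls off the work surface, if the arm or the gripper's body presses on something with over 40 N, if the wrist force passes 120 N, or if a joint passes its speed limit or range.

## Working session

There is one attempt and no reset: what is moved stays moved. The work goes in short steps, Python scripts to look and compute and a tool call to move; the robot and the scene stay as the last step left them, time stands still between calls to the robot, and variables do not carry over. Pictures are saved under pics/ and viewed, at most 10 in all, crops included, and the job is handed in when it is done.

Besides the shell and the picture viewer there is one more tool, called after "Call:" as name(argument=value, ...), one argument or row to a line, values as JSON. arm_command: Moves the arm, as the interface text tells. Its arguments: {"type":"object","properties":{"commands":{"type":"array"},"newtons":{"type":"number"}},"required":["commands"]}

```bash
mkdir -p pics; cat > h.py <<'E'
import numpy as np,cv2
from workcell import bot,grab_frame,ticket
def save(n,f): cv2.imwrite('pics/'+n+'.png',cv2.cvtColor(f['image'],cv2.COLOR_RGB2BGR))
def K(f):
    F=f['image'].shape[0]/2/np.tan(np.radians(f['vertical_fov'])/2); return F
def ray(f,u,v,z):
    d=np.array([(u-f['cx'])/K(f),(v-f['cy'])/K(f),1]);R=np.array(f['R']);t=np.array(f['t'])
    c=-R.T@t;d=R.T@d;return c+d*(z-c[2])/d[2]
def proj(f,X):
    p=np.array(f['R'])@X+np.array(f['t']);return p[:2]/p[2]*K(f)+[f['cx'],f['cy']]
E
python3 - <<'E'
from h import *
import pickle
s=bot.observe();print({k:np.round(s[k],3) for k in ('clock','position','tool_rot','force','grip_width')},bot.pinch_z)
o={}
for n in('top','side'):
    f=grab_frame(n);save(n+'0',f);o[n]=f;print(n,-np.array(f['R']).T@f['t'],K(f))
pickle.dump(o,open('f0.pkl','wb'))
a=cv2.imread('pics/top0.png');print(a.shape)
E
```

```text
{'clock': np.float64(0.0), 'position': array([ 0.145, -0.608,  0.231]), 'tool_rot': array([-3.14 ,  0.   ,  0.234]), 'force': array([-0.314, -0.537, -0.41 ]), 'grip_width': np.float64(0.086)} 0.0187
top [0.25163377 0.18461615 1.07913204] 391.76008845905676
side [ 0.81955191 -0.45584971  1.24198242] 529.6709464680737
(420, 560, 3)
```

View pics/top0.png

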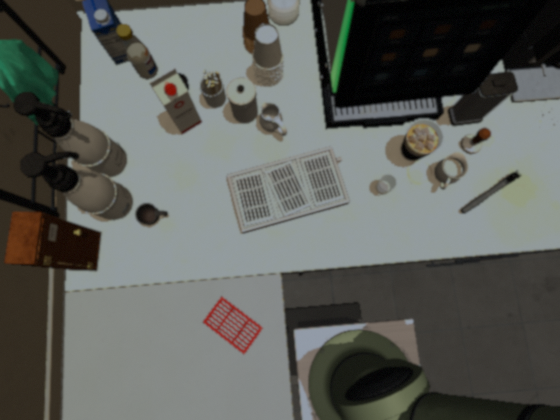

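View pics/side0.png

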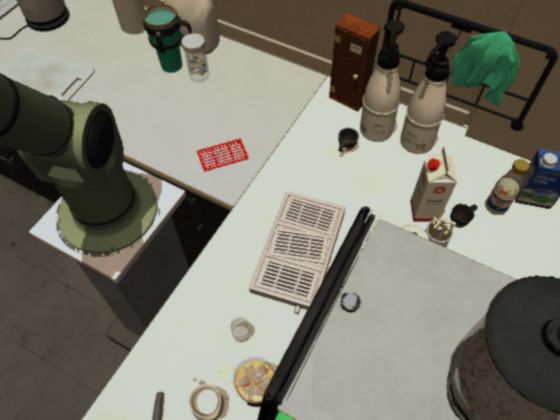

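Top view: the rail is at (288,190), the mug at (150,214), the jug at (272,118) and the shot glass at (384,186). The red look-alike grate is at (233,325) and is not meant. The three steel grates in the rail, at about (254,198), (288,190) and (323,180), are the candidates. Next is a close crop to check them.

```bash
python3 - <<'E'
from h import *
import pickle
o=pickle.load(open('f0.pkl','rb'));f=o['top']
im=cv2.cvtColor(f['image'],cv2.COLOR_RGB2BGR)
cv2.imwrite('pics/crop.png',cv2.resize(im[135:245,215:365],None,fx=5,fy=5,interpolation=cv2.INTER_CUBIC))
# rough rail from hand corners at z=.034
for uv in [(332,149),(348,205),(243,232),(227,176)]: print(uv,ray(f,*uv,.034).round(3))
for n,uv,z in [('mug',(150,214),.03),('jug',(272,118),.05),('glass',(384,186),.03)]: print(n,ray(f,*uv,z).round(3))
E
```

```text
(332, 149) [0.629 0.006 0.034]
(348, 205) [ 0.465 -0.019  0.034]
(243, 232) [0.415 0.271 0.034]
(227, 176) [0.576 0.305 0.034]
mug [0.487 0.522 0.03 ]
jug [0.729 0.167 0.05 ]
glass [ 0.51  -0.126  0.03 ]
```

View pics/crop.png

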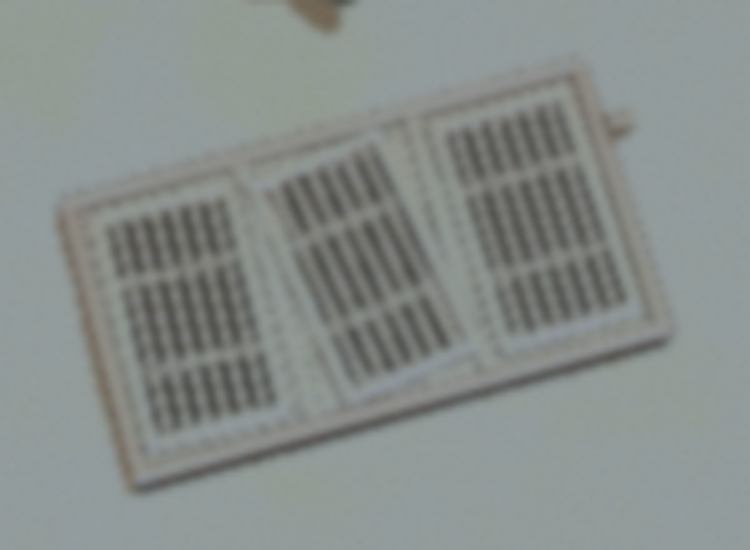

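The crop shows three steel grates. The middle one, about (288,190) in the full view, is turned CCW on its rim, while the left and right ones look square. Rail yaw is about 0.172, its centre about (0.521, 0.141), and its measured size about 0.166 x 0.30, which fits. I'll move over it, shut the gripper and take a wrist view.

Call:
arm_command(
  commands=[
    [[31,25,8],-0.006,1],
    [[31,25,8],-0.006,1],
    [[31,25,8],-0.006,1],
    [[31,25,8],-0.006,1],
    [[31,25,8],-0.006,1],
    [[31,25,8],-0.006,1],
    [[31,25,8],-0.006,1],
    [[31,25,8],-0.006,1],
    [[31,25,8],-0.006,1],
    [[31,25,8],-0.008,1],
  ],
  newtons=40,
)

```text
clock: 1.1
position: [0.4558, -0.3567, 0.3115]
tool_rot: [-3.141, 0.0, 0.171]
force: [0.4, -1.4, 0.2]
grip_width: -0.0002
finger_force: 0.0
```

Call:
arm_command(
  commands=[
    [[0,35,0],0,1],
    [[0,35,0],0,1],
    [[0,35,0],0,1],
    [[0,35,0],0,1],
    [[0,35,0],0,1],
    [[0,35,0],0,1],
    [[0,35,0],0,1],
    [[0,35,0],0,1],
    [[0,35,0],0,1],
    [[0,35,0],0,1],
    [[0,35,0],0,1],
    [[0,35,0],0,1],
    [[0,35,0],0,1],
    [[0,35,0],0,1],
    [[0,0,0],0,1],
    [[0,0,0],0,1],
  ],
)

```text
clock: 2.7
position: [0.4545, 0.1324, 0.311]
tool_rot: [3.142, 0.001, 0.173]
force: [0.5, -0.3, -0.0]
grip_width: -0.0003
finger_force: 0.0
```

```bash
python3 - <<'E'
from h import *
import pickle
f=grab_frame('wrist');save('w1',f);pickle.dump(f,open('w1.pkl','wb'));s=bot.observe()
print(s['clock'],s['position'],s['tool_rot'],s['force'],-np.array(f['R']).T@f['t'])
E
```

```text
2.75 [0.45469744 0.13152831 0.31106376] [3.14130366e+00 5.25638544e-04 1.71644171e-01] [-0.72358062 -0.87193518 -0.28733952] [0.53216722 0.14575346 0.45285627]
```

View pics/w1.png

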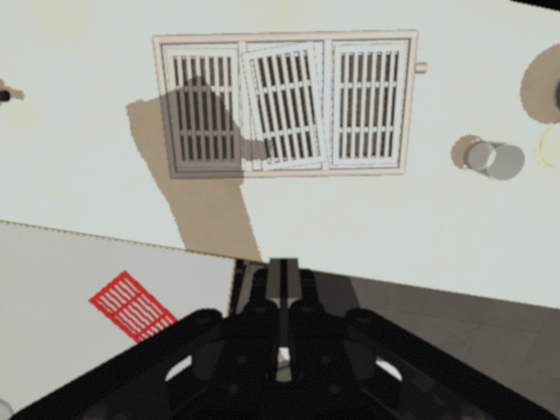

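Wrist view: the rail corners are at about (153,37), (418,30), (404,174) and (171,178). The middle grate is turned CCW, with corners at about (243,51), (314,42), (327,163) and (268,170). The red look-alike is at (130,305) and the shot glass at (482,155).

```bash
python3 - <<'E'
from h import *
import pickle
f=pickle.load(open('w1.pkl','rb'))
P=[ray(f,*uv,.034) for uv in [(153,37),(418,30),(404,174),(171,178)]]
for p in P: print(p.round(4))
print([round(np.linalg.norm(P[i]-P[(i+1)%4]),4) for i in range(4)])
c=np.mean(P,0);y=(P[0]-P[1]+P[3]-P[2])[:2];yaw=np.arctan2(-y[0],y[1]);print(c,yaw)
R=np.array([[np.cos(yaw),-np.sin(yaw)],[np.sin(yaw),np.cos(yaw)]])
for n,d in (('L',(0,.099)),('R',(0,-.099))): print(n,c[:2]+R@d)
for uv in [(243,51),(314,42),(327,163),(268,170)]: print(uv,(R.T@(ray(f,*uv,.036)-c)[:2]).round(4))
a=cv2.cvtColor(f['image'],cv2.COLOR_RGB2BGR)[20:190,140:430]
cv2.imwrite('pics/w1c.png',cv2.resize(a,None,fx=2.7,fy=2.7,interpolation=cv2.INTER_CUBIC))
E
```

```text
[0.5789 0.3054 0.034 ]
[0.6381 0.0089 0.034 ]
[ 0.475  -0.0225  0.034 ]
[0.4177 0.2737 0.034 ]
[np.float64(0.3023), np.float64(0.1661), np.float64(0.3017), np.float64(0.1642)]
[0.52743258 0.14137938 0.034     ] 0.1941513470508884
L [0.50833212 0.23851934]
R [0.54653303 0.04423941]
(243, 51) [0.0652 0.0487]
(314, 42) [ 0.0728 -0.033 ]
(327, 163) [-0.0664 -0.0507]
(268, 170) [-0.0738  0.0247]
```

View pics/w1c.png

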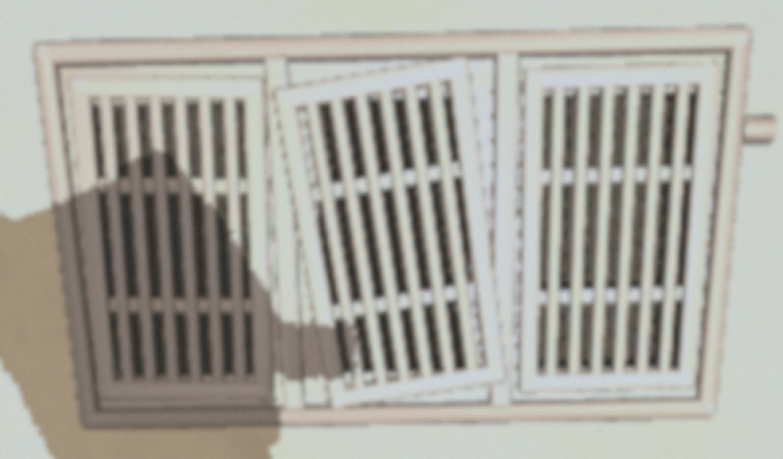

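The crop confirms it: the middle grate's far-left and near-right corners overlap the rim, and the other two grates are square. I'll press the left grate first.

Call:
arm_command(
  commands=[
    [[18,36,-30],0.02,1],
    [[18,36,-40],0,1],
    [[17,35,-40],0,1],
    [[0,0,-40],0,1],
    [[0,0,-40],0,1],
    [[0,0,-30],0,1],
    [[0,0,-30],0,1],
    [[0,0,-10],0,1],
    [[0,0,-6],0,1],
    [[0,0,0],0,1],
    [[0,0,0],0,1],
  ],
)

```text
clock: 3.85
position: [0.5045, 0.231, 0.0555]
tool_rot: [-3.141, -0.002, 0.191]
force: [0.4, -0.1, 0.1]
grip_width: 0.0
finger_force: 0.0
```

Call:
arm_command(
  commands=[
    [[0,0,-3],0,1],
    [[0,0,-3],0,1],
    [[0,0,-2],0,1],
    [[0,0,0],0,1],
  ],
)

```text
clock: 4.25
position: [0.5037, 0.2309, 0.0461]
tool_rot: [3.142, 0.0, 0.192]
force: [-0.4, 0.6, -1.3]
grip_width: -0.0
finger_force: 0.0
```

Call:
arm_command(
  commands=[
    [[0,0,-3],0,1],
    [[0,0,-3],0,1],
    [[0,0,-3],0,1],
    [[0,0,0],0,1],
  ],
)

```text
clock: 4.65
position: [0.5035, 0.2309, 0.0368]
tool_rot: [3.141, 0.001, 0.192]
force: [-0.0, -0.9, 0.6]
grip_width: -0.0001
finger_force: 0.0
```

Call:
arm_command(
  commands=[
    [[0,0,-2],0,1],
    [[0,0,-2],0,1],
    [[0,0,0],0,1],
  ],
)

```text
clock: 4.95
position: [0.5039, 0.231, 0.034]
tool_rot: [3.141, -0.0, 0.192]
force: [-4.8, -2.5, 18.1]
grip_width: 0.0001
finger_force: 9.2
```

Call:
arm_command(
  commands=[
    [[0,0,10],0,1],
    [[0,0,10],0,1],
    [[8,-30,0],0,1],
    [[8,-30,0],0,1],
    [[7,-30,0],0,1],
    [[0,0,0],0,1],
    [[0,0,-6],0,1],
    [[0,0,-4],0,1],
    [[0,0,0],0,1],
  ],
)

```text
clock: 5.85
position: [0.5262, 0.1419, 0.0427]
tool_rot: [-3.141, 0.001, 0.193]
force: [0.0, -0.2, -0.1]
grip_width: 0.0002
finger_force: 0.0
```

Call:
arm_command(
  commands=[
    [[0,0,-2],0,1],
    [[0,0,-2],0,1],
    [[0,0,0],0,1],
  ],
)

```text
clock: 6.15
position: [0.5266, 0.1412, 0.0391]
tool_rot: [-3.142, 0.0, 0.192]
force: [0.6, -0.5, 0.3]
grip_width: -0.0002
finger_force: 0.0
```

Call:
arm_command(
  commands=[
    [[0,0,-1],0,1],
    [[0,0,-1],0,1],
    [[0,0,0],0,1],
  ],
)

```text
clock: 6.45
position: [0.5269, 0.1411, 0.038]
tool_rot: [3.141, -0.0, 0.192]
force: [-5.1, -0.5, 16.4]
grip_width: 0.0004
finger_force: 7.8
```

Call:
arm_command(
  commands=[
    [[0,0,-1],0,1],
    [[0,0,0],0,1],
    [[0,0,0],0,1],
  ],
)

```text
clock: 6.75
position: [0.5269, 0.1411, 0.0378]
tool_rot: [3.141, -0.001, 0.192]
force: [-10.0, -3.4, 36.7]
grip_width: -0.0001
finger_force: 18.4
```

The middle grate's top stands at 38 mm, 4 mm too high, so it's the rocking one. Now the right grate.

Call:
arm_command(
  commands=[
    [[0,0,10],0,1],
    [[0,0,6],0,1],
    [[7,-33,0],0,1],
    [[7,-32,0],0,1],
    [[6,-32,0],0,1],
    [[0,0,0],0,1],
    [[0,0,-6],0,1],
    [[0,0,-6],0,1],
    [[0,0,-3],0,1],
    [[0,0,0],0,1],
  ],
)

```text
clock: 7.75
position: [0.5463, 0.0448, 0.0367]
tool_rot: [-3.141, 0.001, 0.193]
force: [0.2, 0.0, 0.0]
grip_width: -0.0003
finger_force: 0.0
```

Call:
arm_command(
  commands=[
    [[0,0,-2],0,1],
    [[0,0,-1],0,1],
    [[0,0,-1],0,1],
    [[0,0,0],0,1],
  ],
)

```text
clock: 8.15
position: [0.5468, 0.0442, 0.034]
tool_rot: [3.141, -0.0, 0.192]
force: [-4.6, 0.3, 16.0]
grip_width: 0.0001
finger_force: 8.1
```

The right grate is flush at 34 mm. Next I'll go beside the middle grate's near-right corner, local (-0.058, -0.075), and push it +y.

Call:
arm_command(
  commands=[
    [[0,0,12],0,1],
    [[-21,4,0],0,1],
    [[-21,4,0],0,1],
    [[-20,4,0],0,1],
    [[0,0,-5],0,1],
    [[0,0,0],0,1],
    [[0,0,0],0,1],
  ],
)

```text
clock: 8.85
position: [0.4856, 0.0559, 0.0405]
tool_rot: [3.142, -0.001, 0.191]
force: [-1.0, -1.0, 0.3]
grip_width: -0.0001
finger_force: 0.0
```

```bash
python3 - <<'E'
from h import *
f=grab_frame('wrist');s=bot.observe();print(s['position'],s['force'])
save('w2',f)
f=grab_frame('side');a=cv2.cvtColor(f['image'],cv2.COLOR_RGB2BGR)[180:320,230:370]
b=cv2.imread('pics/w2.png')
cv2.imwrite('pics/c2.png',np.hstack([b[:,:],cv2.resize(a,(240,240)).__class__(cv2.copyMakeBorder(cv2.resize(a,(240,240)),0,180,0,0,0)) if 0 else cv2.copyMakeBorder(cv2.resize(a,(240,240)),0,180,0,0,cv2.BORDER_CONSTANT)]))
E
```

```text
[0.48554023 0.05587534 0.04048488] [-0.40573931  0.15957966  0.05792685]
```

View pics/c2.png

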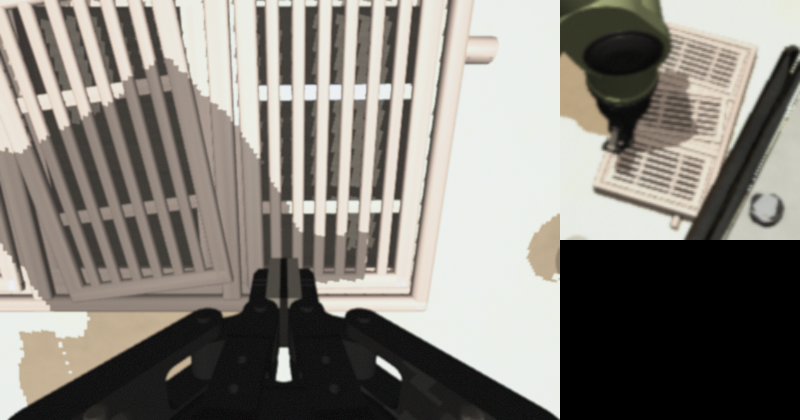

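The wrist view shows the fingertip at (284,262) over the right grate's near end. The middle grate's near-right corner is at (232,283), about 16 mm to the left. I'll descend to 35.5 mm and push along rail +y.

Call:
arm_command(
  commands=[
    [[0,0,-3],0,1],
    [[0,0,-2],0,1],
    [[0,0,0],0,1],
    [[-1,4,0],0,1],
    [[-1,4,0],0,1],
    [[0,0,0],0,1],
  ],
)

```text
clock: 9.55
position: [0.4827, 0.0648, 0.0354]
tool_rot: [-3.141, -0.0, 0.193]
force: [-0.9, -0.6, -1.0]
grip_width: -0.0001
finger_force: 0.0
```

Call:
arm_command(
  commands=[
    [[-0.4,2,0],0,1],
    [[-0.4,2,0],0,1],
    [[-0.4,2,0],0,1],
    [[-0.4,2,0],0,1],
    [[0,0,0],0,1],
  ],
)

```text
clock: 10.05
position: [0.4812, 0.0723, 0.0353]
tool_rot: [-3.141, -0.0, 0.192]
force: [-0.2, 1.0, 0.3]
grip_width: 0.0
finger_force: 0.0
```

Call:
arm_command(
  commands=[
    [[-0.4,2,0],0,1],
    [[-0.4,2,0],0,1],
    [[0,0,0],0,1],
  ],
)

```text
clock: 10.35
position: [0.4803, 0.0762, 0.0353]
tool_rot: [-3.141, 0.0, 0.192]
force: [0.5, -0.4, -0.1]
grip_width: 0.0001
finger_force: 0.0
```

Call:
arm_command(
  commands=[
    [[-0.4,2,0],0,1],
    [[-0.4,2,0],0,1],
    [[0,0,0],0,1],
  ],
)

```text
clock: 10.65
position: [0.4796, 0.0803, 0.0353]
tool_rot: [-3.141, -0.0, 0.192]
force: [-0.7, 0.3, 0.7]
grip_width: -0.0001
finger_force: 0.0
```

```bash
python3 - <<'E'
from h import *
f=grab_frame('wrist');s=bot.observe();print(s['position'],s['force'])
save('w3',f)
E
```

```text
[0.47958478 0.08016017 0.03533873] [0.88764847 0.06782539 0.29431983]
```

View pics/w3.png

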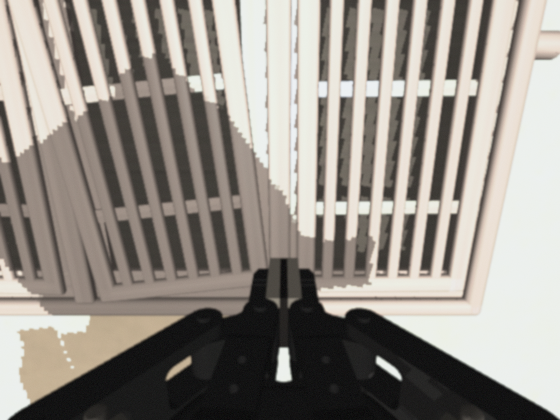

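The fingertip at (283,262) is now over the divider rim, and the grate's near-right corner is right beside its left face at about (266,285). I'll keep pushing.

Call:
arm_command(
  commands=[
    [[-0.4,2,0],0,1],
    [[-0.4,2,0],0,1],
    [[0,0,0],0,1],
  ],
)

```text
clock: 11.0
position: [0.4787, 0.0843, 0.0353]
tool_rot: [-3.141, -0.0, 0.192]
force: [-0.7, -0.3, 0.9]
grip_width: -0.0005
finger_force: 0.0
```

Call:
arm_command(
  commands=[
    [[-0.4,2,0],0,1],
    [[-0.4,2,0],0,1],
    [[0,0,0],0,1],
  ],
)

```text
clock: 11.3
position: [0.478, 0.0883, 0.0353]
tool_rot: [-3.141, -0.0, 0.192]
force: [0.6, -0.4, -0.4]
grip_width: -0.0001
finger_force: 0.0
```

Call:
arm_command(
  commands=[
    [[-0.4,2,0],0,1],
    [[0,0,0],0,1],
    [[0,0,0],0,1],
  ],
)

```text
clock: 11.6
position: [0.4776, 0.09, 0.0353]
tool_rot: [-3.142, 0.0, 0.192]
force: [0.3, 0.2, 0.5]
grip_width: 0.0
finger_force: 0.0
```

```bash
python3 - <<'E'
from h import *
f=grab_frame('wrist');s=bot.observe();print(s['position'],s['force'])
save('w4',f)
E
```

```text
[0.47758123 0.08989274 0.03531647] [ 0.31174718 -0.81012052 -0.64783945]
```

View pics/w4.png

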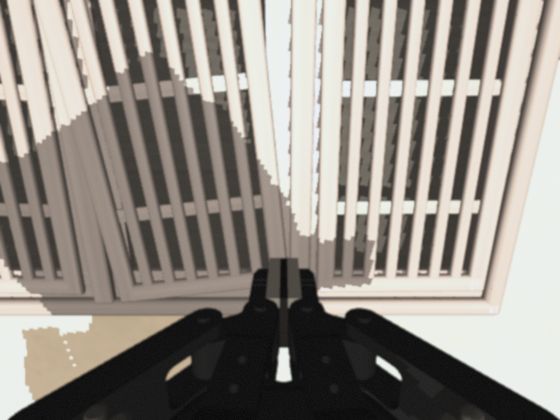

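```bash
python3 - <<'E'
from h import *
f=grab_frame('wrist');s=bot.observe();p=s['position'];print(proj(f,p))
y=.192;ex=np.array([np.cos(y),np.sin(y),0]);ey=np.array([-np.sin(y),np.cos(y),0])
for a in(-.011,.011):print(a,proj(f,p+a*ex),proj(f,p+a*ey))
c=np.array([.5274,.1414,.034])
def loc(u,v,z):
    d=ray(f,u,v,z)-c;return (d@ex).round(4),(d@ey).round(4)
for n,u,v in [('rail NR',499,313),('divider R rim right edge @row100',322,100),('divider left edge',292,100),('grate right edge',262,100),('grate right edge',284,250),('grate NL',120,301)]:print(n,loc(u,v,.034),loc(u,v,.038))
E
```

```text
[283.02594283 275.51604627]
-0.011 [283.0272372 295.3452481] [305.74223669 275.52350663]
0.011 [283.02459244 254.82850982] [260.31039152 275.50858614]
rail NR (np.float64(-0.0808), np.float64(-0.1509)) (np.float64(-0.078), np.float64(-0.1478))
divider R rim right edge @row100 (np.float64(0.0219), np.float64(-0.0572)) (np.float64(0.0218), np.float64(-0.0567))
divider left edge (np.float64(0.0219), np.float64(-0.0448)) (np.float64(0.0218), np.float64(-0.0447))
grate right edge (np.float64(0.0219), np.float64(-0.0324)) (np.float64(0.0218), np.float64(-0.0326))
grate right edge (np.float64(-0.0458), np.float64(-0.0415)) (np.float64(-0.044), np.float64(-0.0415))
grate NL (np.float64(-0.0738), np.float64(0.0408)) (np.float64(-0.0712), np.float64(0.0385))
```

The near-left corner has shifted about +10 mm in y relative to the rail, and the tip now passes freely above 34 mm. So the near-right corner is off the rim and down. The far-left corner is next: go beside it, then push along −y.

Call:
arm_command(
  commands=[
    [[0,0,10],0,1],
    [[0,0,7],0,1],
    [[18,28,0],0,1],
    [[18,28,0],0,1],
    [[18,28,0],0,1],
    [[17,29,0],0,1],
    [[17,29,0],0,1],
    [[0,0,0],0,1],
    [[0,0,-8],0,1],
    [[0,0,0],0,1],
  ],
)

```text
clock: 12.7
position: [0.5649, 0.2307, 0.0435]
tool_rot: [3.141, 0.002, 0.191]
force: [-0.5, -0.7, -0.7]
grip_width: -0.0003
finger_force: 0.0
```

```bash
python3 - <<'E'
from h import *
f=grab_frame('wrist');s=bot.observe();print(s['position'],s['force'],proj(f,s['position']))
save('w5',f)
E
```

```text
[0.56508648 0.23067117 0.04394034] [-0.66417189 -0.45499399 -0.56250373] [283.04452307 275.62888477]
```

View pics/w5.png

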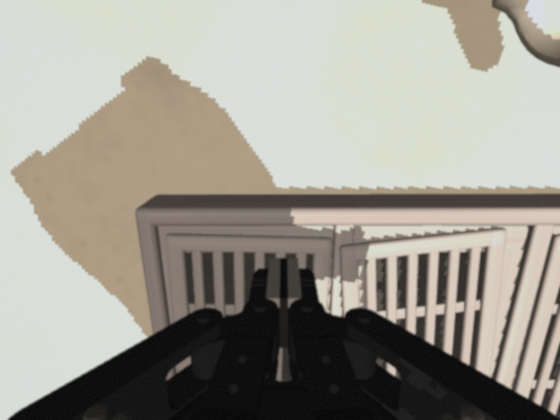

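Wrist view: the far-left corner is at (342,245), overlapping the divider rim, and the tip is at (283,270), about 20 mm left of it. I'll descend to 35.5 mm and push −y.

Call:
arm_command(
  commands=[
    [[0,0,-5],0,1],
    [[0,0,-3],0,1],
    [[0,0,0],0,1],
    [[0.8,-4,0],0,1],
    [[0.8,-4,0],0,1],
    [[0.8,-4,0],0,1],
    [[0.8,-4,0],0,1],
    [[0,0,0],0,1],
  ],
)

```text
clock: 13.55
position: [0.5691, 0.215, 0.0364]
tool_rot: [3.141, -0.0, 0.191]
force: [0.6, -0.8, -0.2]
grip_width: -0.0
finger_force: 0.0
```

Call:
arm_command(
  commands=[
    [[0.4,-2,0],0,1],
    [[0.4,-2,0],0,1],
    [[0.4,-2,0],0,1],
    [[0,0,0],0,1],
  ],
)

```text
clock: 13.95
position: [0.5701, 0.2097, 0.0363]
tool_rot: [3.142, -0.0, 0.191]
force: [-0.7, 0.3, 0.6]
grip_width: -0.0002
finger_force: 0.0
```

Call:
arm_command(
  commands=[
    [[0.4,-2,0],0,1],
    [[0.4,-2,0],0,1],
    [[0,0,0],0,1],
  ],
)

```text
clock: 14.25
position: [0.5709, 0.2056, 0.0363]
tool_rot: [3.141, 0.0, 0.191]
force: [0.9, -0.0, 0.2]
grip_width: -0.0002
finger_force: 0.0
```

Call:
arm_command(
  commands=[
    [[0.4,-2,0],0,1],
    [[0.4,-2,0],0,1],
    [[0,0,0],0,1],
  ],
)

```text
clock: 14.55
position: [0.5717, 0.2014, 0.0363]
tool_rot: [3.141, 0.0, 0.191]
force: [0.3, -0.7, -0.3]
grip_width: -0.0002
finger_force: 0.0
```

The tip's right face has now reached y_local of about 0.042, where the seated edge should be. I'll check by pressing on the far-left corner.

Call:
arm_command(
  commands=[
    [[0,0,10],0,1],
    [[2,-10,0],0,1],
    [[2,-10,0],0,1],
    [[0,0,0],0,1],
    [[0,0,-5],0,1],
    [[0,0,-4],0,1],
    [[0,0,-2],0,1],
    [[0,0,0],0,1],
  ],
)

```text
clock: 15.35
position: [0.5752, 0.1822, 0.0347]
tool_rot: [-3.142, 0.001, 0.192]
force: [0.0, -0.2, 0.3]
grip_width: -0.0002
finger_force: 0.0
```

Call:
arm_command(
  commands=[
    [[0,0,-1],0,1],
    [[0,0,-1],0,1],
    [[0,0,0],0,1],
  ],
)

```text
clock: 15.65
position: [0.5756, 0.1822, 0.0341]
tool_rot: [3.141, -0.0, 0.192]
force: [-5.4, -1.3, 13.3]
grip_width: -0.0001
finger_force: 6.8
```

Call:
arm_command(
  commands=[
    [[0,0,12],0,1],
    [[-31,-27,0],0,1],
    [[-31,-27,0],0,1],
    [[-30,-26,0],0,1],
    [[0,0,0],0,1],
    [[0,0,-6],0,1],
    [[0,0,-4],0,1],
    [[0,0,-1],0,1],
    [[0,0,-1],0,1],
    [[0,0,0],0,1],
  ],
)

```text
clock: 16.65
position: [0.4841, 0.1027, 0.034]
tool_rot: [3.141, -0.001, 0.193]
force: [-6.3, -1.4, 26.9]
grip_width: 0.0001
finger_force: 13.3
```

Call:
arm_command(
  commands=[
    [[0,0,12],0,1],
    [[-5,29,0],0,1],
    [[-6,30,0],0,1],
    [[0,0,0],0,1],
    [[0,0,-6],0,1],
    [[0,0,-4],0,1],
    [[0,0,-1],0,1],
    [[0,0,-1],0,1],
    [[0,0,0],0,1],
  ],
)

```text
clock: 17.55
position: [0.4727, 0.1602, 0.0339]
tool_rot: [3.141, 0.0, 0.191]
force: [-8.6, -1.8, 28.8]
grip_width: -0.0002
finger_force: 14.6
```

Call:
arm_command(
  commands=[
    [[0,0,12],0,1],
    [[36,-13,0],0,1],
    [[37,-13,0],0,1],
    [[37,-14,0],0,1],
    [[0,0,0],0,1],
    [[0,0,-6],0,1],
    [[0,0,-4],0,1],
    [[0,0,-1],0,1],
    [[0,0,-1],0,1],
    [[0,0,0],0,1],
  ],
)

```text
clock: 18.55
position: [0.5819, 0.1212, 0.0341]
tool_rot: [3.141, 0.0, 0.193]
force: [-5.6, -2.7, 18.8]
grip_width: -0.0001
finger_force: 9.4
```

All four corners bottom at 34 mm. I'll retract and take a last look.

Call:
arm_command(
  commands=[
    [[0,0,20],0,1],
    [[0,0,30],0,1],
    [[-20,0,40],0,1],
    [[-30,0,40],0,1],
    [[-30,0,40],0,1],
    [[-30,0,40],0,1],
    [[-15,0,40],0,1],
    [[0,0,30],0,1],
    [[0,0,0],0,1],
    [[0,0,0],0,1],
  ],
)

```text
clock: 19.55
position: [0.4572, 0.121, 0.3134]
tool_rot: [3.141, -0.001, 0.192]
force: [-1.1, -0.9, -2.2]
grip_width: 0.0
finger_force: 0.0
```

```bash
python3 - <<'E'
from h import *
f=grab_frame('wrist');a=cv2.cvtColor(f['image'],cv2.COLOR_RGB2BGR)
cv2.imwrite('pics/end.png',a)
s=bot.observe();print(s['clock'],s['position'],s['force'])
E
```

```text
19.6 [0.45698028 0.12088654 0.31260541] [ 0.04445498 -0.12481292  0.23575065]
```

View pics/end.png

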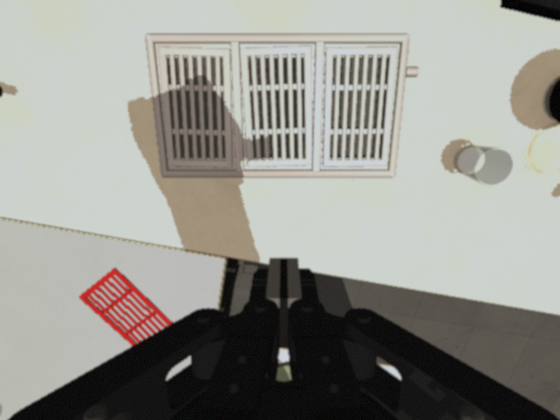

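All three grates, at about (195,108), (278,106) and (357,107), now lie square in their openings. The shot glass at (470,160) hasn't moved, and the arm is clear. Handing in.

```bash
python3 -c "
from workcell import ticket
print(ticket.job_done())"
```

```text
the job is handed in; nothing more can be done
None
```

I pressed the grates left to right, found the middle one rocking, and pushed it square and down until all four of its corners sat flush at 34 mm; the left and right grates were already flush, and the job is handed in at about 20 s, with no verdict returned.

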